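# Set the hold-down screw on the fossil tooth

### The arm

A 6-joint arm with a two-finger parallel gripper is mounted at the origin on the work surface. World frame = base frame: x ahead of the robot, y to its left, z up, the work surface at z = 0. Lengths are in mm, angles in rad, forces in N, time in s.
With the tool pointing down it reaches from about 350 to 975 mm from the base axis. Payload 7.1 kg.
Tool frame: the origin (TCP) lies midway between the tips of the shut fingers; the grasp point (between the pads) lies pinch_z behind it (pinch_z is the distance from the TCP to the grasp point, in mm); z points along the fingers, y is the line along which they close (so a half turn about z gives the same grasp; the last joint's range is limited). The gripper opens to 88 mm and grips with 3 to 60 N. Pads are 20 mm wide; open, the fingers measure 115 mm over their backs; the gripper's body (75 mm by 178 mm) begins 61 mm behind the grasp point.
Start: joints at [-1.356, 0.423, 1.63, -0, 1.089, -0.019], TCP at [144.817, -607.974, 222.675] pointing down, gripper open.
Joint ranges: [-3, 3], [-0.9, 2.11], [0.09, 2.58], [-1.31, 4.45], [0.11, 2.69], [-2.54, 2.54]. Speed limits (rad/s): [2.39, 2.39, 3.01, 3.14, 3.14, 3.14].

### API

Orientations are given as a rotation vector (axis times angle).
In Python, from workcell import get_obs, get_image, close_job, pinch_z gives the robot as it stands.
- The arm moves only by the tool jog_arm, never from a script. Its argument "commands" is a list of rows, each a list of 3 entries, a list of its own where there are three numbers: the gripper command: -1 is shut, 1 is fully open, values between are in proportion, then the shift along the tool's x, y, z as a fraction of full scale, then the turn, a rotation vector about the tool's x, y, z as a fraction of full scale. In form: [[gripper, [tx, ty, tz], [rx, ry, rz]], ...]. A call has 1 to 10 rows; each row shifts and turns the commanded pose from where the row before left it, along the tool's axes as they then stand; what a row does not reach is not made up. Full scale, the value 1, is 0.1 m for a shift and 45 degrees for a turn. A row lasts 1/10 s, in which the tool goes at most 50 mm and 8.59 degrees, less where a joint would pass 70% of its speed; a pose out of reach is approached as far as the arm can. A call with a number of a shift or a turn outside -1 to 1 is refused whole. A call with a gripper value outside its range is refused whole. The fingers move at their own pace and stop on an object; the grip force is fixed at half the most. Time passes only in rows, so rows that do not move let the fingers close. It gives the time, the measured TCP pose, the force, the opening and the grip force at its end, in the units of the state.
- get_obs(): the state, without advancing time (a new reading comes with each control period).
- get_image(name): name is "scene" or "top" or "wrist"; returns a dict with "image" (480x640x3 uint8, blue, green, red), "z_map" (480x640 float32, mm along the optical axis (not along the pixel's ray), 0 where there is no reading), "intrinsics" (3x3 intrinsics, pixels), "eye" and "orientation" of the camera in the world; the wrist camera has in their place "mount" (4x4, takes a point from camera to tool coordinates, whose origin is the TCP and whose axes are the flange's). Camera axes: x right, y down, z forward; pixel columns grow to the right and rows downward; lengths in mm; the calibration is good to about 2 mm. A picture is of the moment at which its call begins: read the wrist's pose just before it.
- close_job(): hands the job in; it is judged then, once.
The state is a dict: "t": time; "qpos": joint angles; "qvel": joint speeds; "joint_torque": joint torques, N m; "ee_pos": TCP position; "orientation": TCP orientation; "ft_force": force on the tool from outside, world axes, zero at the start; "moment": the same for the moment, N m; "width": finger opening in mm; "grasp_force": force on a finger pad.
Only numpy, scipy, OpenCV 4.12 (cv2) and the standard library are available. Lean on these libraries where they do the work, as an engineer would, in place of code of your own. Each camera call takes 0.05 s, during which the arm holds its last target. There are 200 camera calls.

### The job

On the holder that carries the dark fossil tooth, turn the black thumbscrew clockwise until it bottoms, then back it off an eighth of a turn and let go. Leave the screw of the other holder (the one with the coiled shell) as it is, and do not disturb the round steel weight.

Things in the scene. Friction and masses are not known exactly. Their poses are not given: they have to be found in the camera images.
- tooth_screw (a joint): thumbscrew of the tooth holder: rad off its hard stop, 0 bottomed, growing anticlockwise seen from above (backing off). Starts at 1.1 to 1.4; vertical axis, friction 0.06 N m, stays where left, does not visibly rise. At 0 the wing lies in line with the aluminium arm under it, white end away from the holder's post
- tooth_grip (a point): grip point of that thumbscrew, on its axis, 115 mm above the table. Head: upright black wing 40 mm long, 12 thick, from 18 mm below this point to 16 above, on a 23 mm brass collar. z up, x along the wing to its white end (white stripe on top), turning with the screw. A fixed arm 30 mm wide, top 30 mm below this point, runs to the post. On the slab below: dark brown tooth, 60 mm long
- shell_wing (a point): point in the white end of the other holder's thumbscrew, 18 mm off its axis (x points outwards), 115 mm above the table. Leave it alone. It is an identical holder, but its slab carries a reddish coiled shell. Both: fixed blue base 135 x 90 x 10 mm, post at one short edge, screw over the middle, pale stone slab 86 x 74 mm, top at 30 mm
- weight_center (a point): centre of a loose round steel weight, 48 mm in diameter, 32 mm high, standing on the table beyond the holders. An amber glass cube (30 mm) and a thin wooden strip also lie on the table
There are look-alikes about, which are no part of the job. What is shaped like the part that bears tooth_screw but purple or red is not meant.

How it is judged (in metres and radians):
On the way:
1. the tooth holder's screw is turned clockwise to its stop (within about 6 degrees) (value of joint tooth_screw below 0.1 rad), for 0.1 s.
At the end, for the whole second after the job is handed in: the tooth holder's screw rests an eighth of a turn (45 degrees, 15 either way) off its stop, the shell holder's screw is as it was (its wing's end within 6 mm), and the steel weight stands within 20 mm of where it was (value of joint tooth_screw between 0.52 and 1.05 rad and velocity of joint tooth_screw between -0.05 and 0.05 rad/s and distance of shell_wing from where it was at the start of the episode below 0.006 m and distance of weight_center from where it was at the start of the episode below 0.02 m); the robot touches nothing.
It fails at once if the other holder's screw is turned (distance of shell_wing from where it was at the start of the episode above 0.006 m).
It fails at once if the steel weight is knocked away (distance of weight_center from where it was at the start of the episode above 0.02 m).
It also fails if it takes over 35 s, if anything falls off the work surface, if the arm or the gripper's body presses on something with over 40 N, if the wrist force passes 120 N, or if a joint passes its speed limit or range.

## Working session

There is one attempt and no reset: what is moved stays moved. The work goes in short steps, Python scripts to look and compute and a tool call to move; the robot and the scene stay as the last step left them, time stands still between calls to the robot, and variables do not carry over. Pictures are saved under pics/ and viewed, at most 10 in all, crops included, and the job is handed in when it is done.

Besides the shell and the picture viewer there is one more tool, called after ">>>" as a command line: name --argument value ..., lists and objects as JSON in quotes. jog_arm: Moves the arm, as the interface text tells. Its arguments: {"type":"object","properties":{"commands":{"type":"array","items":{"type":"array"}}},"required":["commands"]}

```bash
mkdir -p pics
cat > h.py <<'E'
import numpy as np, cv2
from workcell import get_obs, get_image, close_job, pinch_z
from scipy.spatial.transform import Rotation as R
def rot(o):
    o=np.array(o,float)
    return o if o.shape==(3,3) else (R.from_rotvec(o).as_matrix() if o.size==3 else R.from_quat(o).as_matrix())
def world(d,u,v,z=None,plane=None,obs=None):
    K=np.array(d["intrinsics"]); ray=np.linalg.inv(K)@[u,v,1]
    if "mount" in d:
        M=np.array(d["mount"]); Ro=rot(obs["orientation"]); Rc=Ro@M[:3,:3]; e=Ro@M[:3,3]+obs["ee_pos"]
    else: Rc=rot(d["orientation"]); e=np.array(d["eye"])
    w=Rc@ray
    if plane is not None: return e+w*(plane-e[2])/w[2]
    return e+w*(d["z_map"][int(v),int(u)] if z is None else z)
E
python3 - <<'E'
from h import *
import pickle
o=get_obs(); print(o,pinch_z)
for n in("scene","top"):
    d=get_image(n); pickle.dump(d,open(n+".pkl","wb")); cv2.imwrite(f"pics/{n}.png",d["image"]); print(n,d["eye"],d["orientation"])
E
```

```text
{'t': 0.0, 'qpos': array([-1.35599278e+00,  4.23819887e-01,  1.63066506e+00, -5.93325063e-06,
        1.08860175e+00, -1.90019096e-02]), 'qvel': array([-0.0006355 , -0.00081018, -0.00065651, -0.00202823,  0.00067545,
        0.00030996]), 'joint_torque': array([ 2.57027328e-03, -5.44615102e+01, -2.73670989e+01,  6.44765398e-02,
        2.27420102e-02, -1.38289015e-04]), 'ee_pos': array([ 144.70715454, -607.45872494,  221.92457813]), 'orientation': array([-3.11867345e+00, -3.66255739e-01,  2.37492616e-04]), 'ft_force': array([ 0.83047286,  0.20692519, -0.91521054]), 'moment': array([-0.02702639,  0.0156661 ,  0.04110197]), 'grasp_force': 0.0, 'width': 87.47212609972964} 18.700000000000003
scene [1204.77196426  -14.06543216  878.68276704] [-1.86235321 -1.73761624  0.62247325]
top [395.43420648  51.69541522 886.86475278] [-2.10158393  2.13464516 -0.20056065]
```

View pics/top.png

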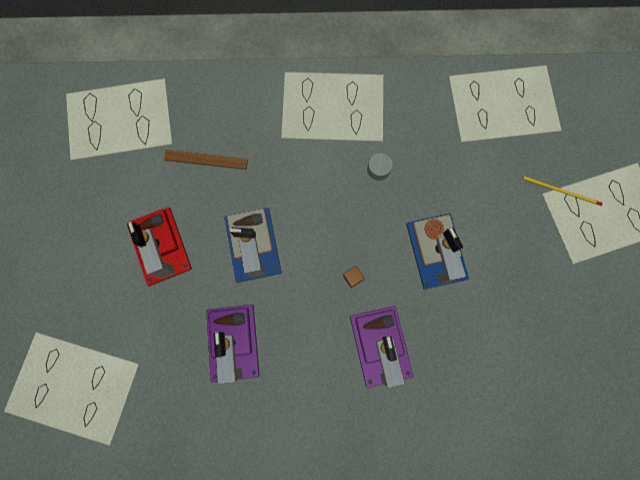

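View pics/scene.png

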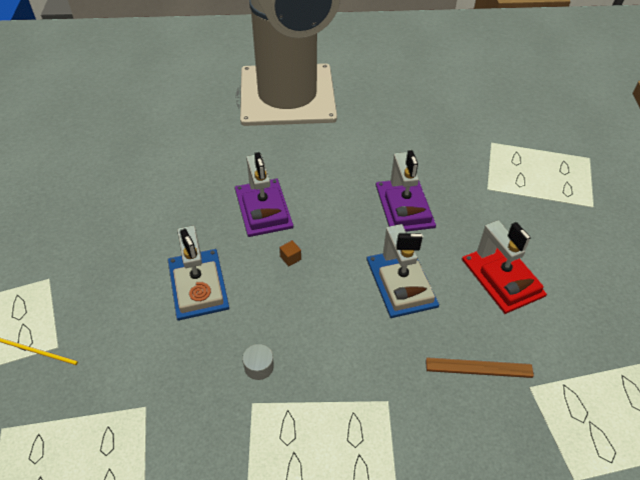

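The tooth holder is the blue one: its wing is near (243,233) in the top picture. The shell holder is at (437,250) and the weight at (380,165). I'll enlarge the tooth holder.

Run:
```python
from h import *
import pickle
d=pickle.load(open("top.pkl","rb"))
c=d["image"][200:290,120:290]; cv2.imwrite("pics/c1.png",cv2.resize(c,None,fx=4.7,fy=4.7,interpolation=cv2.INTER_CUBIC))
for p in[(243,234),(232,232),(253,237),(143,235),(437,250)]: print(p,world(d,*p).round(),world(d,*p,plane=131).round())
```

```text
(243, 234) [559. 184. 130.] [559. 183. 131.]
(232, 232) [563. 202. 132.] [563. 202. 131.]
(253, 237) [558. 169. 112.] [554. 166. 131.]
(143, 235) [568. 367.  96.] [560. 353. 131.]
(437, 250) [ 543. -168.   36.] [ 526. -143.  131.]
```

View pics/c1.png

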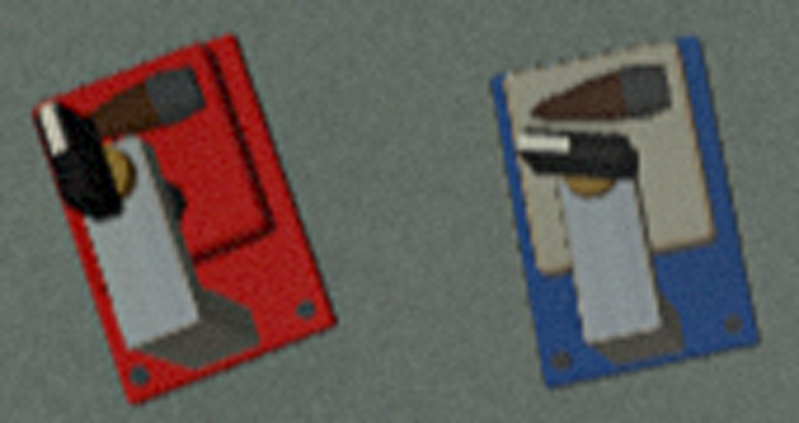

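The close-up shows the white end at about (230.6,230.2) full-picture px and the other end at (254.5,232). The left edge of the blue base runs from (225.3,216.6) to (236,282.6).

Run:
```python
from h import *
import pickle
d=pickle.load(open("top.pkl","rb"))
a=world(d,230.6,231,plane=131);b=world(d,254.5,232.3,plane=131)
ang=lambda v:np.degrees(np.arctan2(v[1],v[0]))
print(a,b,(a+b)/2,ang(a-b))
for p,q in[((236,282.6),(225.3,216.6)),((281.5,273),(269,207.8))]:
    P=world(d,*p,plane=10);Q=world(d,*q,plane=10);print(P,Q,np.linalg.norm(Q-P),ang(Q-P))
o=get_obs();M=rot(o["orientation"]);print("tool\n",M.round(3))
t=(a+b)/2; t[2]=220; print("shift tool",M.T@(t-o["ee_pos"]), "y ang",ang(M[:,1]))
```

```text
[564.73536698 204.44632937 131.        ] [561.81372162 163.8001017  131.        ] [563.2745443  184.12321554 131.        ] 85.88865808150679
[489.81094813 216.20588305  10.        ] [621.25127351 240.07075911  10.        ] 133.5892639547915 10.290767240588853
[507.03412582 128.50323281  10.        ] [637.85659351 153.49639861  10.        ] 133.18849946260335 10.815823155126592
tool
 [[ 0.973  0.232 -0.   ]
 [ 0.232 -0.973  0.001]
 [ 0.    -0.001 -1.   ]]
shift tool [ 590.55748834 -673.13112132    2.92981665] y ang -76.60448255884984
```

>>> jog_arm --commands '[[1,[0.28,-0.32,0],[0,0,0]],[1,[0.28,-0.32,0],[0,0,0]],[1,[0.28,-0.32,0],[0,0,0]],[1,[0.28,-0.32,0],[0,0,0]],[1,[0.28,-0.32,0],[0,0,0]],[1,[0.28,-0.32,0],[0,0,0]],[1,[0.28,-0.32,0],[0,0,0]],[1,[0.28,-0.32,0],[0,0,0]],[1,[0.28,-0.32,0],[0,0,0]],[1,[0.28,-0.32,0],[0,0,0]]]'

```text
t: 1.1
ee_pos: [343.4, -230.2, 222.6]
orientation: [-3.12, -0.366, 0.0]
ft_force: [0.6, 0.0, 0.2]
width: 87.7
grasp_force: 0.0
```

>>> jog_arm --commands '[[1,[0.28,-0.32,0],[0,0,0]],[1,[0.28,-0.32,0],[0,0,0]],[1,[0.28,-0.32,0],[0,0,0]],[1,[0.28,-0.32,0],[0,0,0]],[1,[0.28,-0.32,0],[0,0,0]],[1,[0.28,-0.32,0],[0,0,0]],[1,[0.28,-0.32,0],[0,0,0]],[1,[0.28,-0.32,0],[0,0,0]],[1,[0.28,-0.32,0],[0,0,0]],[1,[0.28,-0.32,0],[0,0,0]]]'

```text
t: 2.1
ee_pos: [541.6, 146.1, 222.4]
orientation: [3.12, 0.367, -0.001]
ft_force: [0.5, 0.2, -0.0]
width: 87.7
grasp_force: 0.0
```

>>> jog_arm --commands '[[1,[0.28,-0.32,0],[0,0,0]],[1,[0,0,0],[0,0,-0.18]],[1,[0,0,0],[0,0,-0.18]],[1,[0,0,0],[0,0,-0.18]],[1,[0,0,0],[0,0,-0.18]],[1,[0,0,0],[0,0,-0.18]],[1,[0,0,0],[0,0,-0.18]],[1,[0,0,0],[0,0,-0.18]],[1,[0,0,0],[0,0,-0.18]],[1,[0,0,0],[0,0,-0.17]]]'

```text
t: 3.1
ee_pos: [560.8, 181.9, 222.3]
orientation: [-2.294, -2.146, 0.001]
ft_force: [-0.7, -0.6, 0.4]
width: 87.6
grasp_force: 0.0
```

```bash
cat > look.py <<'E'
from h import *
import pickle,sys
o=get_obs(); d=get_image("wrist"); pickle.dump((o,d),open(sys.argv[1]+".pkl","wb")); cv2.imwrite(f"pics/{sys.argv[1]}.png",d["image"])
M=rot(o["orientation"]); print(o["t"],o["ee_pos"],o["qpos"],o["ft_force"],o["moment"],o["width"],"yang",np.degrees(np.arctan2(M[1,1],M[0,1])));print(M.round(3))
E
sleep 1; python3 look.py w1
```

```text
3.1 [560.83990126 181.88693098 222.25825517] [2.93419119e-01 3.72404486e-01 1.71006776e+00 1.18594157e-05
 1.05996119e+00 3.60156095e-01] [-0.66179237 -0.58703539  0.44774896] [-0.03193305 -0.06252245 -0.01917019] 87.56084099117767 yang -3.824086023606903
[[ 0.067  0.998 -0.001]
 [ 0.998 -0.067 -0.   ]
 [-0.    -0.001 -1.   ]]
```

View pics/w1.png

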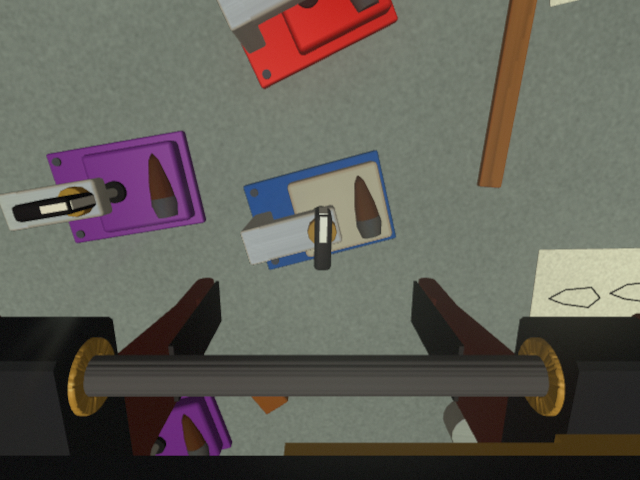

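The wrist view shows the wing near (322,238), white end up. I'll enlarge it.

Run:
```python
from h import *
import pickle
o,d=pickle.load(open("w1.pkl","rb"))
c=d["image"][190:290,270:380]; cv2.imwrite("pics/c2.png",cv2.resize(c,None,fx=6,fy=6,interpolation=cv2.INTER_CUBIC))
for v in range(202,274,6): print(v,world(d,322,v,obs=o).round(),world(d,322,v,plane=131,obs=o).round())
```

```text
202 [569. 198.  31.] [568. 213. 131.]
208 [568. 205. 106.] [568. 209. 131.]
214 [568. 205. 130.] [568. 205. 131.]
220 [567. 201. 133.] [567. 201. 131.]
226 [567. 197. 132.] [567. 197. 131.]
232 [567. 193. 134.] [567. 192. 131.]
238 [567. 188. 132.] [567. 188. 131.]
244 [566. 184. 133.] [566. 184. 131.]
250 [566. 180. 131.] [566. 180. 131.]
256 [566. 175. 132.] [566. 175. 131.]
262 [566. 171. 132.] [566. 171. 131.]
268 [565. 166. 131.] [565. 166. 131.]
```

View pics/c2.png

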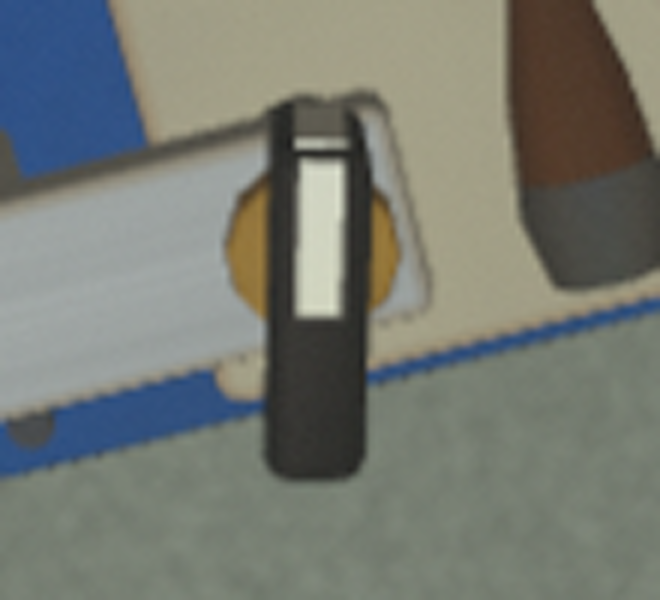

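>>> jog_arm --commands '[[1,[0.03,0.05,0.24],[0,0,0]],[1,[0,0,0.25],[0,0,0]],[1,[0,0,0.25],[0,0,0]],[1,[0,0,0.25],[0,0,0]],[1,[0,0,0.25],[0,0,0]],[1,[0,0,0],[0,0,0]],[-1,[0,0,0],[0,0,0]],[-1,[0,0,0],[0,0,0]],[-1,[0,0,0],[0,0,0]],[-1,[0,0,0],[0,0,0]]]'

```text
t: 4.15
ee_pos: [567.0, 184.8, 99.8]
orientation: [2.3, 2.139, 0.003]
ft_force: [-0.9, 0.3, 1.0]
width: 59.1
grasp_force: 0.0
```

>>> jog_arm --commands '[[-1,[0,0,0],[0,0,0]],[-1,[0,0,0],[0,0,0]],[-1,[0,0,0],[0,0,0]],[-1,[0,0,0],[0,0,0]]]'

```text
t: 4.55
ee_pos: [566.3, 184.6, 98.7]
orientation: [-2.301, -2.139, 0.0]
ft_force: [-0.4, 0.8, 0.5]
width: 27.4
grasp_force: 0.0
```

```bash
python3 look.py w2
```

```text
4.55 [566.31955792 184.58011574  98.68588976] [ 2.95097676e-01  5.44478182e-01  1.77140604e+00 -1.39775646e-05
  8.25758814e-01  3.67633717e-01] [-0.38321208  0.76890426  0.45488049] [-0.06814338 -0.10550338  0.02719115] 27.353167995083453 yang -4.155466028688119
[[ 0.072  0.997 -0.   ]
 [ 0.997 -0.072 -0.   ]
 [-0.    -0.    -1.   ]]
```

>>> jog_arm --commands '[[-1,[0,0,0],[0,0,0]],[-1,[0,0,0],[0,0,0]],[-1,[0,0,0],[0,0,0]],[-1,[0,0,0],[0,0,0]],[-1,[0,0,0],[0,0,0]]]'

```text
t: 5.1
ee_pos: [565.7, 184.6, 98.6]
orientation: [-2.3, -2.139, 0.002]
ft_force: [-5.4, 1.2, 3.0]
width: 11.8
grasp_force: 30.0
```

>>> jog_arm --commands '[[-1,[0,-0.01,0],[0,0,0.15]],[-1,[0,0,0],[0,0,0.15]],[-1,[0,0,0],[0,0,0.15]],[-1,[0,0,0],[0,0,0.15]],[-1,[0,0,0],[0,0,0.15]],[-1,[0,0,0],[0,0,0.15]],[-1,[0,0,0],[0,0,0.15]],[-1,[0,0,0],[0,0,0.15]],[-1,[0,0,0],[0,0,0.15]],[-1,[0,0,0],[0,0,0]]]'

```text
t: 6.1
ee_pos: [565.6, 184.6, 98.6]
orientation: [3.067, 0.681, 0.001]
ft_force: [-1.7, -1.0, 1.6]
width: 11.5
grasp_force: 30.0
```

```bash
python3 look.py w3
```

```text
6.1 [565.63951463 184.58030796  98.61424037] [ 2.95545433e-01  5.43625230e-01  1.77331378e+00 -3.14944752e-04
  8.24146100e-01  1.42954518e+00] [-1.71069032 -0.95194733  1.63311748] [-0.15147382  0.22760723 -0.03969494] 11.535046580994914 yang -64.96115088771636
[[ 0.906  0.423  0.001]
 [ 0.423 -0.906 -0.   ]
 [ 0.     0.    -1.   ]]
```

>>> jog_arm --commands '[[-1,[0,0,0],[0,0,0.1]],[-1,[0,0,0],[0,0,0.1]],[-1,[0,0,0],[0,0,0.1]],[-1,[0,0,0],[0,0,0.05]],[-1,[0,0,0],[0,0,0]]]'

```text
t: 6.65
ee_pos: [565.6, 184.5, 98.6]
orientation: [3.13, 0.262, 0.001]
ft_force: [-0.2, -0.5, -0.0]
width: 12.1
grasp_force: 30.4
```

```bash
python3 look.py w4
```

```text
6.65 [565.63132114 184.54981487  98.63506392] [ 2.95699980e-01  5.43578101e-01  1.77333768e+00 -8.37294823e-04
  8.24173209e-01  1.70000812e+00] [-0.24698969 -0.54491764 -0.03461705] [-0.11986085  0.1602909   0.6373762 ] 12.066718167911754 yang -80.42836549654389
[[ 0.986  0.166  0.001]
 [ 0.166 -0.986 -0.   ]
 [ 0.001  0.001 -1.   ]]
```

>>> jog_arm --commands '[[-1,[0,0,0],[0,0,0.04]],[-1,[0,0,0],[0,0,0]],[-1,[0,0,0],[0,0,0]]]'

```text
t: 7.0
ee_pos: [565.8, 184.6, 98.7]
orientation: [3.134, 0.211, 0.001]
ft_force: [1.6, -0.3, -1.9]
width: 12.6
grasp_force: 30.8
```

```bash
python3 look.py w5
```

```text
7.0 [565.8002961  184.62909268  98.66405508] [ 2.95607982e-01  5.43613820e-01  1.77317230e+00 -4.79515348e-04
  8.23926871e-01  1.73234612e+00] [ 1.57595291 -0.30865572 -1.87981381] [-0.15067506 -0.24768021  0.6681416 ] 12.599159938534534 yang -82.3003815018076
[[ 0.991  0.134  0.001]
 [ 0.134 -0.991 -0.   ]
 [ 0.001  0.    -1.   ]]
```

Bottomed: the moment has levelled off and the pads are giving. Now I'll back it off 45° plus the pad twist, then open.

>>> jog_arm --commands '[[-1,[0,0,0],[0,0,-0.13]],[-1,[0,0,0],[0,0,-0.13]],[-1,[0,0,0],[0,0,-0.13]],[-1,[0,0,0],[0,0,-0.13]],[-1,[0,0,0],[0,0,-0.13]],[-1,[0,0,0],[0,0,-0.13]],[-1,[0,0,0],[0,0,-0.13]],[-1,[0,0,0],[0,0,-0.13]],[-1,[0,0,0],[0,0,-0.02]],[-1,[0,0,0],[0,0,0]]]'

```text
t: 8.05
ee_pos: [565.7, 184.7, 98.7]
orientation: [-2.785, -1.454, -0.001]
ft_force: [2.5, -0.6, -3.5]
width: 11.7
grasp_force: 29.9
```

>>> jog_arm --commands '[[1,[0,0,0],[0,0,0]],[1,[0,0,0],[0,0,0]],[1,[0,0,0],[0,0,0]],[1,[0,0,0],[0,0,0]],[1,[0,0,0],[0,0,0]],[1,[0,0,-0.2],[0,0,0]],[1,[0,0,-0.3],[0,0,0]],[1,[0,0,-0.3],[0,0,0]],[1,[0,0,-0.4],[0,0,0]],[1,[0,0,0],[0,0,0]]]'

```text
t: 9.05
ee_pos: [568.4, 185.6, 224.2]
orientation: [2.782, 1.456, 0.014]
ft_force: [0.2, -0.4, 0.3]
width: 86.8
grasp_force: 0.0
```

```bash
python3 look.py w6
python3 - <<'E'
from h import *
d=cv2.imread("pics/w6.png");cv2.imwrite("pics/c6.png",d[100:330,180:460].repeat(2,0).repeat(2,1))
E
```

```text
9.05 [568.42912004 185.64734285 224.20812338] [2.95740439e-01 3.77790187e-01 1.69678819e+00 7.45258918e-05
 1.05763574e+00 9.02464805e-01] [ 0.24786304 -0.41407492  0.2621243 ] [-0.05572362 -0.06564632 -0.02631974] 86.76558895453196 yang -34.76604577551148
[[ 0.57   0.821  0.009]
 [ 0.821 -0.57   0.003]
 [ 0.007  0.006 -1.   ]]
```

View pics/c6.png

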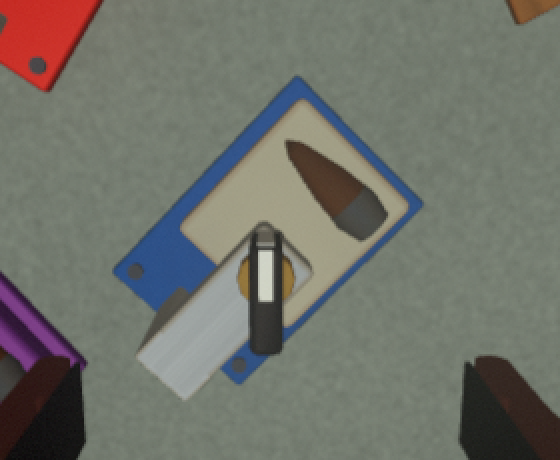

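The wing stands vertical at (265,290) in this crop. The base edge from (115,270) to (298,78) is about 45° from it, and the gripper is clear.

```bash
python3 -c "
from workcell import close_job; print(close_job())"
```

```text
the job is handed in; nothing more can be done
None
```

I turned the tooth holder's screw clockwise to its stop, backed it off about 45°, let go and handed the job in. The arm never went near the shell screw or the steel weight; the hand-in returned no verdict.

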